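Tap a taper arbor home in the calibration spindle

ROBOT

A 7-joint arm with a two-finger parallel gripper is mounted at the origin on the work surface. World frame = base frame: x ahead of the robot, y to its left, z up, the work surface at z = 0. Lengths are in m, angles in rad, forces in N, time in s.
With the tool pointing down it reaches from about 0.4 to 0.85 m from the base axis. Payload 10.4 kg.
Tool frame: the origin (TCP) lies between the finger pads; the fingertips stand 22 mm ahead of it and the grasp point (between the pads) lies 3 mm ahead of it; z points along the fingers, y is the line along which they close (so a half turn about z gives the same grasp; the last joint's range is limited). The gripper opens to 85 mm and grips with 20 to 120 N. Pads are 22 mm wide; open, the fingers measure 114 mm over their backs; the gripper's body (76 mm by 85 mm) begins 54 mm behind the grasp point. The pads swing forward as they close: fully open they stand 13 mm farther back than shut.
Start: joints at [1.239, 0.332, -0.065, 1.46, 0.022, 1.35, -0.088], TCP at [0.19, -0.595, 0.253] pointing down, gripper open.
Joint ranges: [-2.6, 2.6], [-0.5, 2.12], [-1.47, 1.34], [0.16, 2.42], [-1.27, 4.41], [0.06, 2.06], [-2.6, 2.6]. Speed limits (rad/s): [2.22, 2.22, 2.79, 2.79, 3.14, 3.14, 3.14].

INTERFACE

Orientations are given as a unit quaternion [x, y, z, w].
In Python, from workcell import manip, camera, ticket, boxes_of, outline_of gives the robot as it stands.
- The arm moves only by the tool carry_out, never from a script. Its argument "deltas" is a list of rows, each a list of 5 numbers: the shift along the tool's x, y, z as a fraction of full scale, then the turn about the tool's z as a fraction of full scale, then the opening, from -1 (shut) to 1 (fully open), so that 0 is half open. In form: [[tx, ty, tz, spin, gripper], ...]. A call has 1 to 20 rows; each row is the pose to reach, as a shift and turn from the pose commanded when the call began, along the tool's axes at that moment; what a row does not reach only later rows make up. Full scale, the value 1, is 150 mm for a shift and 30 degrees for a turn. A row lasts 1/8 s, in which the tool goes at most 62.5 mm and 10.7 degrees, less where a joint would pass 70% of its speed; a pose out of reach is approached as far as the arm can. A call with a number of a shift or a turn outside -1 to 1 is refused whole. A call with a gripper value outside its range is refused whole. The fingers move at their own pace and stop on an object; "force" is the grip in N (left out, the last holds). Time passes only in rows, so rows that repeat a pose let the fingers close. It gives the time, the measured TCP pose, the force, the opening and the grip force at its end, in the units of the state.
- manip.get_obs(): the state, without advancing time (a new reading comes with each control period).
- camera(name): name is "scene" or "side" or "wrist"; returns a dict with "img" (384x512x3 uint8, red, green, blue), "depth" (384x512 float32, m along the optical axis (not along the pixel's ray), 0 where there is no reading), "vertical_fov" (degrees; the focal length in pixels is half the picture's height over the tangent of half this angle, whatever the lens; pixels are square), "cx", "cy" (the principal point, pixels), "R" (3x3) and "t" (3): a world point X has camera coordinates R X + t. Camera axes: x right, y down, z forward; pixel columns grow to the right and rows downward; lengths in m; the calibration is good to about 2 mm. A picture is of the moment at which its call begins.
- ticket.hand_in(): hands the job in; it is judged then, once.
Trained networks look in a picture, given as the dict that the camera call returned (one of the last four; its "shot" number tells which), for a name from the list of things; names that differ only in an ending like _2 or _b are one class to them, and where a whole thing is asked for, a point or a joint stands for the part that bears it (a point fixed in the world has none). Each returns a list of dicts, best first, with "conf" (0 to 1); they miss things now and then, are a little off and sometimes report something else, mostly with a low value. They report only what shows in the picture. A call takes as long as a camera call. They do not tell look-alikes from the thing itself.
- boxes_of(query, picture): "position" ([x, y, z] in m, in world coordinates, good to about 4 mm: the middle of the surface that is visible of it).
- outline_of(query, picture): "region" (384x512 bool, what is visible of it).
The state is a dict: "clock": time; "joint_pos": joint angles; "joint_velocities": joint speeds; "tau": joint torques, N m; "position": TCP position; "ee_rot": TCP orientation; "ft_force": force on the tool from outside, world axes, zero at the start; "torque": the same for the moment, N m; "grip_width": opening from 0.0 (shut) to 1.0 (fully open); "grasp_force": force on a finger pad.
Only numpy, scipy, OpenCV 4.12 (cv2) and the standard library are available. Lean on these libraries where they do the work, as an engineer would, in place of code of your own. Each camera call takes 0.05 s, during which the arm holds its last target. There are 200 camera calls.

TASK

Fit the drum arbor to the calibration fixture: take it from the wooden rack, lower (do not drop) its tapered shank into the spindle's taper socket until it sticks, and let go. Then take the tapping bar from its cup and drive the arbor down with its white nylon face in two or more separate light taps, lifting off between them (firm enough to move it, no hammering or leaning on it, and not with the gripper itself), until the flange sits fully home on the spindle face. Stand the bar back upright in its cup and leave the ball and pin masters in the rack.

Things in the scene. Friction and masses are not known exactly. Their poses are not given: they have to be found in the camera images.
- arbor_grip (a point): the drum arbor, plain steel, about 0.45 kg, upright in one of the rack's three holes, the only piece there with a thick drum (34 mm across, 52 mm high) above its flange. This point is the drum's centre, on the axis: 26 mm above the flange's upper side, 26 mm below the flat top, 34 mm above the flange's underside, 74 mm above the shank's tip; z along the axis, up
- arbor_seat (a point): centre of the underside of the same arbor's flange (52 mm across, 8 mm thick). Below it hangs the tapered shank: 40 mm long, 30 mm across at the flange, 22 mm at the tip, taper 1:5
- spindle_face (a point): centre of the flat top face (68 mm across, aluminium) of the spindle on the fixture, about 112 mm above the bench; z up. The taper socket opens here: a sleeve slit into six springy segments, bore 28 mm across 1 mm below the face, taper 1:5, deeper than the shank is long
- fixture: the black calibration fixture, fixed, 180 x 180 x 63 mm, origin at its underside below the spindle. A shank lowered in gently sticks with its flange 5 to 8 mm above the face. It is then driven, the resistance rising to some 12 to 25 N at the last (friction varies), stays where driven, and stops hard when the flange lands. Over 45 N from the bar is too hard: meet the drum at about 20 mm/s
- bar_mid (a point): the tapping bar, 112 mm long, 0.3 kg, upright in its cup on its white nylon head (38 mm across, 30 mm high, flat striking face below); above that the ribbed aluminium handle, 26 mm across, 82 mm long. This point is on the axis half-way up, 56 mm above the striking face; z along the axis, up
- cup_floor (a point): centre of the inner floor of the bar's fixed round grey cup, 5 mm above the bench; the cup is 58 mm across inside, 68 mm outside, its rim 17 mm above this floor; z up
- ball_mid (a point): centre of the ball (30 mm) of the ball master, a steel piece in the rack; its 44 mm flange lies 34 mm below this point. Leave it there
- pin_mid (a point): middle of the pin (12 mm thick, 45 mm high) of the pin master, a steel piece in the rack with a 48 mm flange. Leave it there
- rack: the fixed wooden rack, 80 x 232 x 56 mm, origin at the centre of its underside; its three holes, 72 mm apart, lie in a row along its y axis; the flanges rest on its top
Things that resemble listed ones, but are neither listed nor needed, are in the scene too. Leave any red look-alike of the part that bears arbor_grip alone.

How it is judged:
On the way, in this order (a step that is already met when the one before it is completed fails the run):
1. the arbor stands in the taper socket, stuck, upright, its flange still 2 to 12 mm off the face, and the gripper has let go of it (horizontal distance between arbor_grip and spindle_face below 0.005 m and angle between arbor_grip's own z axis and vertical below 0.08 rad and z of arbor_grip in the frame of spindle_face between 0.036 and 0.046 m and contact force between the fingers and arbor below 0.05 N), for 0.2 s.
2. the bar taps the arbor (contact force between bar and arbor above 4 N).
3. the bar is lifted off (contact force between bar and arbor below 0.05 N), for 0.1 s.
4. the bar taps the arbor again (contact force between bar and arbor above 4 N).
At the end, for the whole second after the job is handed in: the arbor stands upright in the spindle with its flange home on the spindle face (gap under 1.5 mm, within 3 mm of the axis), and the tapping bar stands upright on the floor of its cup, both at rest (z of arbor_grip in the frame of spindle_face below 0.0355 m and horizontal distance between arbor_grip and spindle_face below 0.003 m and angle between arbor_grip's own z axis and vertical below 0.035 rad and horizontal distance between bar_mid and cup_floor below 0.016 m and z of bar_mid in the frame of cup_floor below 0.06 m and angle between bar_mid's own z axis and vertical below 0.06 rad and linear speed of each of bar, arbor below 0.02 m/s); the robot touches nothing.
It fails at once if the bar strikes or presses the arbor with more than 45 N (contact force between bar and arbor above 45 N).
It fails at once if the arbor is pressed home with the gripper instead of the bar (z of arbor_grip in the frame of spindle_face below 0.0355 m and horizontal distance between arbor_grip and spindle_face below 0.02 m and contact force between any of the fingers, the arm and arbor above 1 N).
It fails at once if the ball or pin master is moved out of its place in the rack (distance of any of ball_mid, pin_mid from where it was at the start of the episode above 0.03 m).
It also fails if it takes over 72 s, if anything falls off the work surface, if the arm or the gripper's body presses on something with over 40 N, if the wrist force passes 120 N, or if a joint passes its speed limit or range.

## Working session

There is one attempt and no reset: what is moved stays moved. The work goes in short steps, Python scripts to look and compute and a tool call to move; the robot and the scene stay as the last step left them, time stands still between calls to the robot, and variables do not carry over. Pictures are saved under pics/ and viewed, at most 10 in all, crops included, and the job is handed in when it is done.

Besides the shell and the picture viewer there is one more tool, called after ">>>" as name(argument=value, ...) on one line, values as JSON. carry_out: Moves the arm, as the interface text tells. Its arguments: {"type":"object","properties":{"deltas":{"type":"array","items":{"type":"array","items":{"type":"number"}}},"force":{"type":"number"}},"required":["deltas"]}

```bash
mkdir -p pics
cat > h.py <<'E'
import numpy as np, cv2
from workcell import manip, camera, ticket, boxes_of, outline_of
def f(p): return p["img"].shape[0]/2/np.tan(np.radians(p["vertical_fov"])/2)
def proj(p,X):
    c=p["R"]@np.array(X)+p["t"]; return c[:2]/c[2]*f(p)+[p["cx"],p["cy"]]
def cloud(p):
    d=p["depth"]; v,u=np.indices(d.shape)
    c=np.stack([(u-p["cx"])/f(p)*d,(v-p["cy"])/f(p)*d,d],-1)
    W=(c-p["t"])@p["R"]; W[d==0]=np.nan; return W
def save(n,im): cv2.imwrite("pics/"+n,im[:,:,::-1])
E
python3 - <<'E'
from h import *
o=manip.get_obs(); print({k:np.round(v,3) for k,v in o.items()})
ims=[]
for n in ["scene","side"]:
    p=camera(n); ims.append(p["img"])
    print(n,"cam",-p["R"].T@p["t"])
    for q in ["arbor_grip","arbor_seat","spindle_face","fixture","bar_mid","cup_floor","ball_mid","pin_mid","rack"]:
        for b in boxes_of(q,p)[:3]:print(q,round(b["conf"],2),np.round(b["position"],3),proj(p,b["position"]).round())
save("a.png",ims[0]);save("b.png",ims[1])
E
```

```text
{'clock': np.float64(0.0), 'joint_pos': array([ 1.239,  0.333, -0.065,  1.461,  0.022,  1.35 , -0.088]), 'joint_velocities': array([-0.   ,  0.001,  0.001, -0.001,  0.001, -0.001,  0.001]), 'tau': array([ 0.0000e+00, -6.2545e+01,  4.9000e-02, -3.9161e+01,  1.6000e-02,
        1.0000e-02,  0.0000e+00]), 'position': array([ 0.19 , -0.595,  0.252]), 'ee_rot': array([ 0.988,  0.154, -0.   , -0.001]), 'ft_force': array([-0.817, -0.259, -0.968]), 'torque': array([-0.014,  0.031,  0.   ]), 'grasp_force': np.float64(0.0), 'grip_width': np.float64(1.001)}
scene cam [ 1.01551729 -0.17277534  0.83858634]
arbor_grip 0.81 [ 0.382 -0.294  0.069] [150. 191.]
arbor_grip 0.78 [ 0.487 -0.315  0.088] [144. 223.]
arbor_grip 0.43 [0.471 0.294 0.01 ] [376. 182.]
arbor_seat 0.9 [ 0.489 -0.318  0.091] [142. 223.]
arbor_seat 0.62 [ 0.376 -0.29   0.065] [152. 190.]
spindle_face 0.74 [0.584 0.019 0.063] [294. 230.]
fixture 0.65 [0.583 0.02  0.066] [294. 229.]
bar_mid 0.87 [0.467 0.297 0.06 ] [380. 169.]
bar_mid 0.5 [0.472 0.294 0.013] [376. 182.]
bar_mid 0.49 [0.581 0.02  0.064] [294. 228.]
cup_floor 0.57 [0.4
[... 238 characters left out ...]
6 -0.322  0.055] [145. 238.]
side cam [0.30484999 0.78294675 0.55774939]
arbor_grip 0.83 [ 0.364 -0.279  0.057] [296. 174.]
arbor_grip 0.57 [ 0.467 -0.312  0.088] [265. 158.]
arbor_seat 0.66 [ 0.366 -0.28   0.056] [296. 174.]
arbor_seat 0.55 [ 0.474 -0.306  0.096] [263. 157.]
spindle_face 0.64 [ 0.47  -0.307  0.096] [264. 157.]
spindle_face 0.61 [0.54  0.073 0.067] [209. 228.]
fixture 0.57 [0.538 0.081 0.062] [209. 232.]
bar_mid 0.84 [0.451 0.321 0.065] [219. 312.]
cup_floor 0.87 [0.452 0.325 0.02 ] [219. 332.]
ball_mid 0.45 [ 0.468 -0.39   0.085] [268. 150.]
pin_mid 0.43 [ 0.476 -0.243  0.068] [258. 173.]
rack 0.69 [ 0.464 -0.221  0.042] [261. 184.]
rack 0.61 [0.455 0.32  0.065] [217. 311.]
```

View pics/a.png

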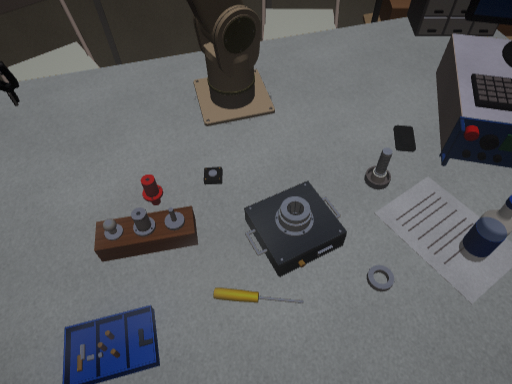

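```bash
cat > m.py <<'E'
from h import *
from scipy.optimize import least_squares
def circ(P,r):
    g=least_squares(lambda q:np.hypot(P[:,0]-q[0],P[:,1]-q[1])-r,np.nanmean(P[:,:2],0),loss="soft_l1",f_scale=.001).x
    return g
E
python3 - <<'E'
from m import *
W={}
for n in ["scene","side"]:
    p=camera(n); C=cloud(p).reshape(-1,3); C=C[~np.isnan(C[:,0])]; col=0
    def near(c,r,z0,z1):
        return C[(np.hypot(C[:,0]-c[0],C[:,1]-c[1])<r)&(C[:,2]>z0)&(C[:,2]<z1)]
    for nm,c,r,z0,z1,tr in [("arbor top",(.478,-.318),.035,.105,.13,0),("arbor side",(.478,-.318),.035,.07,.108,.017),
        ("spindle top",(.565,.0),.08,.1,.13,0),("spindle side",(.565,.0),.08,.07,.105,.034),
        ("bar top",(.46,.31),.05,.105,.13,0),("bar side",(.46,.31),.03,.045,.11,.013),("cup rim",(.46,.31),.06,.019,.03,0),("rack",(.478,-.318),.13,.05,.06,0)]:
        P=near(c,r,z0,z1)
        if len(P)<5: print(n,nm,len(P));continue
        print(n,nm,len(P),"med",np.median(P,0).round(4),"mid",((P.min(0)+P.max(0))/2).round(4),"ext",np.ptp(P,axis=0).round(3),"circ",circ(P,tr).round(4) if tr else "")
p=camera("scene"); im=p["img"]
save("crop.png",cv2.resize(im[170:280,70:230],None,fx=5,fy=5))
E
```

```text
scene arbor top 191 med [ 0.4802 -0.3188  0.1156] mid [ 0.4759 -0.3194  0.1124] ext [0.035 0.033 0.015] circ 
scene arbor side 148 med [ 0.4898 -0.3161  0.0894] mid [ 0.4836 -0.3187  0.089 ] ext [0.021 0.032 0.038] circ [ 0.4753 -0.3197]
scene spindle top 543 med [0.5603 0.0275 0.1116] mid [0.5557 0.0281 0.1078] ext [0.069 0.067 0.015] circ 
scene spindle side 526 med [0.5777 0.0219 0.0898] mid [0.5622 0.0277 0.0875] ext [0.074 0.089 0.035] circ [0.56   0.0266]
scene bar top 97 med [0.4588 0.3045 0.1162] mid [0.4555 0.3057 0.1139] ext [0.027 0.026 0.018] circ 
scene bar side 180 med [0.4646 0.2993 0.0787] mid [0.4583 0.3054 0.0772] ext [0.022 0.025 0.064] circ [0.455  0.3076]
scene cup rim 142 med [0.4681 0.2945 0.0224] mid [0.4571 0.305  0.0244] ext [0.068 0.067 0.011] circ 
scene rack 1944 med [ 0.4903 -0.3097  0.056 ] mid [ 0.4456 -0.32    0.055 ] ext [0.156 0.237 0.01 ] circ 
side arbor top 69 med [ 0.4742 -0.3117  0.1159] mid [ 0.4751 -0.3185  0.1122] ext [0.033 0.036 0.014] circ 
side arbor side 101 med [ 0.4722 -0.3069  0.0909] mid [ 0.4748 -0.308   0.0888] ext [0.029 0.018 0.038] circ [ 0.4763 -0.3215]
side spindle top 416 med [0.5543 0.036  0.1113] mid [0.5557 0.0288 0.1075] ext [0.067 0.071 0.015] circ 
side spindle side 520 med [0.5477 0.0566 0.0892] mid [0.5565 0.0379 0.0874] ext [0.087 0.067 0.035] circ [0.5548 0.0312]
side bar top 199 med [0.4546 0.3122 0.1166] mid [0.4556 0.3065 0.1124] ext [0.025 0.027 0.014] circ 
side bar side 413 med [0.4524 0.3165 0.0791] mid [0.456  0.3107 0.0776] ext [0.026 0.02  0.065] circ [0.4563 0.3057]
side cup rim 332 med [0.4503 0.3197 0.0221] mid [0.457  0.3065 0.0244] ext [0.067 0.066 0.011] circ 
side rack 510 med [ 0.4584 -0.2784  0.0565] mid [ 0.4368 -0.3182  0.0549] ext [0.173 0.234 0.01 ] circ
```

View pics/crop.png

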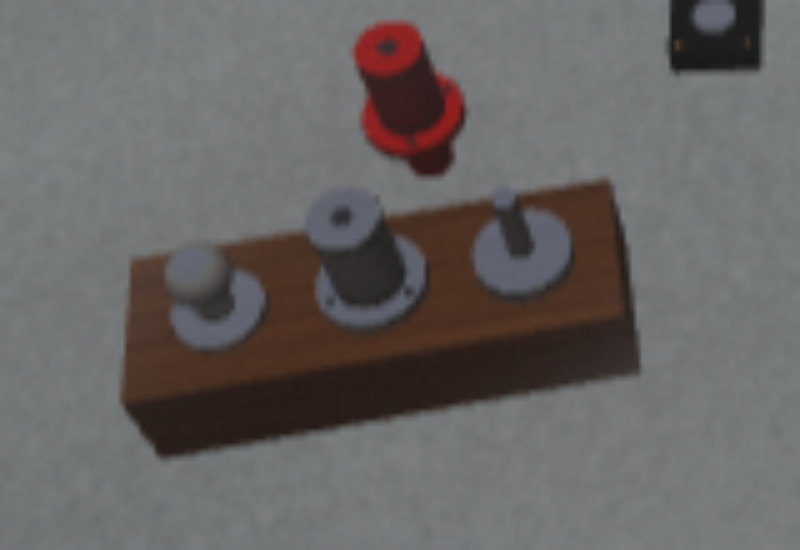

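The scene picture shows the arbor (grey drum) at (144,215), in the rack's middle hole. Possible mix-ups are the red look-alike at (151,190), the ball master at (114,228) and the pin master at (174,217). The crop confirms that the middle steel piece, with its thick drum and flange, is the arbor. The spindle is at (294,212) and the bar in its cup at (382,165). The measured heights agree with the sizes given: drum top 0.116, spindle face 0.112, bar top 0.117.

Run:
```python
from m import *
p=camera("scene");C=cloud(p); im=p["img"].astype(int)
m=outline_of("rack",p)[0]["region"]&(np.abs(C[...,2]-.056)<.004)
print("rack",cv2.minAreaRect(C[m][:,:2].astype(np.float32)))
red=(im[...,0]>100)&(im[...,1]<60)&(np.hypot(C[...,0]-.38,C[...,1]+.29)<.08)
P=C[red];print("red",P.min(0),P.max(0))
```

```text
rack ((0.47651568055152893, -0.3204236626625061), (0.23315081000328064, 0.0839783102273941), 86.2362289428711)
red [ 0.35101709 -0.31696218  0.0447299 ] [ 0.39375867 -0.26773016  0.10296372]
```

>>> carry_out(deltas=[[0.2, -0.1, 0, -0.25, 1], [0.4, -0.2, 0, -0.5, 1], [0.6, -0.3, 0, -0.75, 1], [0.79, -0.39, 0, -1, 1], [0.79, -0.39, 0, -1, 1]], force=50)

```text
clock: 1.88
position: [0.2876, -0.5019, 0.2536]
ee_rot: [0.913, 0.407, 0.001, 0.0]
ft_force: [-0.6, -0.9, 0.5]
grip_width: 0.999
grasp_force: 0.0
```

>>> carry_out(deltas=[[0.2, 0.02, 0, -0.25, 1], [0.4, 0.03, 0, -0.5, 1], [0.6, 0.05, 0, -0.75, 1], [0.87, 0.06, 0, -1, 1], [0.87, 0.06, 0, -1, 1]])

```text
clock: 2.5
position: [0.3817, -0.4113, 0.2535]
ee_rot: [0.777, 0.629, 0.001, 0.0]
ft_force: [-1.6, 0.2, 0.4]
grip_width: 1.003
grasp_force: 0.0
```

>>> carry_out(deltas=[[0.25, 0.16, 0, -0.15, 1], [0.5, 0.32, 0, -0.3, 1], [0.73, 0.485, 0, -0.4, 1], [0.73, 0.485, 0, -0.4, 1], [0.73, 0.485, 0, -0.4, 1]])

```text
clock: 3.12
position: [0.473, -0.3234, 0.2532]
ee_rot: [0.71, 0.704, -0.0, -0.0]
ft_force: [-0.5, -0.5, -0.5]
grip_width: 0.998
grasp_force: 0.0
```

Run:
```python
from m import *
p=camera("wrist");C=cloud(p).reshape(-1,3);o=manip.get_obs();print(o["position"],o["ee_rot"])
c=(.476,-.319)
for z0,z1,r in [(.105,.13,.03),(.058,.072,.04)]:
    P=C[(np.hypot(C[:,0]-c[0],C[:,1]-c[1])<r)&(C[:,2]>z0)&(C[:,2]<z1)]
    if len(P):print(len(P),np.median(P,0),(P.min(0)+P.max(0))/2,np.ptp(P,axis=0), cv2.minEnclosingCircle(P[:,:2].astype(np.float32)))
save("w.png",p["img"])
```

```text
[ 0.47273052 -0.32365923  0.25319351] [ 7.10383363e-01  7.03814789e-01 -4.69618612e-04  5.53165796e-06]
1316 [ 0.47709422 -0.31929174  0.1166704 ] [ 0.47713964 -0.32057946  0.1120089 ] [0.03367495 0.03333839 0.01400309] ((0.4774441123008728, -0.3209805488586426), 0.017395365983247757)
929 [ 0.47575339 -0.30758602  0.06459154] [ 0.47552252 -0.31728588  0.06498912] [0.07639391 0.07204516 0.01397339] ((0.4765178859233856, -0.31774967908859253), 0.040008969604969025)
```

View pics/w.png

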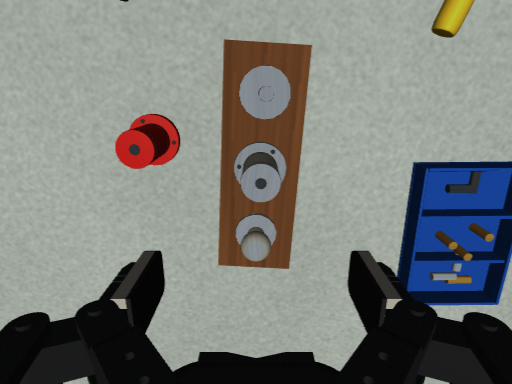

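The wrist view puts the arbor drum top at (261,183), between the pin at (265,92) and the ball at (256,240). The red look-alike at (135,148) is clear of the finger path.

>>> carry_out(deltas=[[0.028, 0.029, 0.2, 0, 1], [0.028, 0.029, 0.45, 0, 1], [0.028, 0.029, 0.7, 0, 1], [0.028, 0.029, 0.85, 0, 1], [0.028, 0.029, 0.92, 0, 1], [0.028, 0.029, 0.92, 0, 1], [0.028, 0.029, 0.92, 0, 1]])

```text
clock: 4.05
position: [0.4788, -0.3182, 0.1165]
ee_rot: [0.709, 0.705, 0.0, 0.001]
ft_force: [-0.4, -0.5, -0.3]
grip_width: 0.997
grasp_force: 0.0
```

>>> carry_out(deltas=[[-0.008, -0.01, 0.08, 0, 1], [-0.008, -0.01, 0.155, 0, 1], [-0.008, -0.01, 0.155, 0, 0.2], [-0.008, -0.01, 0.155, 0, -0.5], [-0.008, -0.01, 0.155, 0, -1], [-0.008, -0.01, 0.155, 0, -1], [-0.008, -0.01, 0.155, 0, -1], [-0.008, -0.01, 0.155, 0, -1]], force=60)

```text
clock: 5.05
position: [0.4771, -0.319, 0.0926]
ee_rot: [0.709, 0.705, 0.0, 0.0]
ft_force: [-2.1, 0.7, 6.2]
grip_width: 0.382
grasp_force: 59.7
```

>>> carry_out(deltas=[[0, 0, -0.1, 0, -1], [0, 0, -0.3, 0, -1], [0, 0, -0.55, 0, -1], [0, 0, -0.8, 0, -1], [0, 0, -1, 0, -1], [0, 0, -1, 0, -1]])

```text
clock: 5.8
position: [0.4777, -0.3191, 0.2443]
ee_rot: [0.709, 0.705, 0.0, 0.002]
ft_force: [-0.2, -0.3, -5.9]
grip_width: 0.386
grasp_force: 60.3
```

>>> carry_out(deltas=[[0.15, 0.05, 0, 0, -1], [0.4, 0.15, 0, 0, -1], [0.7, 0.27, 0, 0, -1], [1, 0.4, 0, 0, -1]])

```text
clock: 6.3
position: [0.5371, -0.1677, 0.2401]
ee_rot: [0.709, 0.705, -0.001, -0.001]
ft_force: [0.9, -0.1, -4.8]
grip_width: 0.384
grasp_force: 60.3
```

>>> carry_out(deltas=[[0.3, 0.05, 0, 0, -1], [0.6, 0.08, 0, 0, -1], [0.85, 0.12, 0, 0, -1], [1, 0.12, 0, 0, -1]])

```text
clock: 6.8
position: [0.5557, -0.0167, 0.2401]
ee_rot: [0.708, 0.706, -0.001, -0.001]
ft_force: [-0.2, -0.6, -4.7]
grip_width: 0.384
grasp_force: 60.5
```

>>> carry_out(deltas=[[0.15, 0, 0, 0, -1], [0.25, 0, 0, 0, -1], [0.31, 0, 0, 0, -1], [0.31, 0, 0, 0, -1], [0.31, 0, 0, 0, -1], [0.31, 0, 0, 0, -1]])

```text
clock: 7.55
position: [0.5568, 0.0264, 0.242]
ee_rot: [0.709, 0.705, -0.0, 0.0]
ft_force: [-0.4, -0.3, -4.6]
grip_width: 0.385
grasp_force: 60.5
```

Run:
```python
from m import *
o=manip.get_obs();print(o["position"],o["ee_rot"],o["ft_force"],o["grip_width"])
ims=[]
for n in ["scene","side"]:
    p=camera(n); C=cloud(p).reshape(-1,3); C=C[~np.isnan(C[:,0])]
    c=o["position"][:2]
    Q=C[np.hypot(C[:,0]-c[0],C[:,1]-c[1])<.05]
    for nm,z0,z1,r in [("shank",.168,.2,.0),("flange",.205,.2115,.026),("spindle top",.108,.116,0),("rim",.104,.11,.034)]:
        P=Q[(Q[:,2]>z0)&(Q[:,2]<z1)]
        if len(P)<5:print(nm,len(P));continue
        if nm=="shank":
            g=least_squares(lambda q:np.hypot(P[:,0]-q[0]-q[2]*(P[:,2]-.185),P[:,1]-q[1]-q[3]*(P[:,2]-.185))-(.011+(P[:,2]-q[4])/10),[*c,0,0,.166],loss="soft_l1",f_scale=.001).x
            print(n,nm,len(P),g.round(4));continue
        print(n,nm,len(P),((P.min(0)+P.max(0))/2).round(4),np.ptp(P,axis=0).round(4),circ(P,r) if r else "")
    u,v=proj(p,[*c,.16]).astype(int)
    ims.append(cv2.resize(p["img"][v-60:v+60,u-60:u+60],(400,400)))
save("pre.png",np.hstack(ims))
```

```text
[0.55680871 0.02643275 0.2420291 ] [ 7.09427627e-01  7.04778273e-01 -8.76542375e-05  1.42808063e-04] [-0.36869845 -0.28764562 -4.55986853] 0.38486369245889324
scene shank 45 [0.555  0.0257 0.0212 0.021  0.1621]
scene flange 41 [0.5654 0.0225 0.2088] [0.0343 0.0458 0.0052] [0.55514751 0.02541051]
scene spindle top 423 [0.5572 0.0283 0.112 ] [0.069  0.0675 0.0073] 
scene rim 93 [0.5635 0.0282 0.107 ] [0.0565 0.0664 0.0058] [0.55555316 0.02806685]
side shank 128 [0.5561 0.0238 0.0166 0.0302 0.1663]
side flange 50 [0.5535 0.0342 0.2084] [0.0464 0.0334 0.0053] [0.55624709 0.0233171 ]
side spindle top 291 [0.556  0.0287 0.1114] [0.067  0.072  0.0068] 
side rim 99 [0.5544 0.0336 0.107 ] [0.0647 0.0571 0.006 ] [0.55594835 0.02803102]
```

View pics/pre.png

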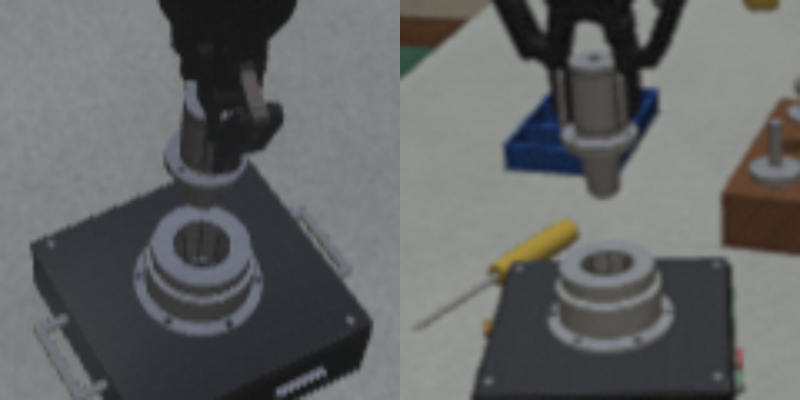

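The view shows the arbor held upright over the socket, in the left crop shank (200,195) and bore (205,245). It is about 4 mm short in y.

>>> carry_out(deltas=[[0.025, 0.002, 0.05, 0, -1], [0.025, 0.002, 0.15, 0, -1], [0.025, 0.002, 0.25, 0, -1], [0.025, 0.002, 0.32, 0, -1], [0.025, 0.002, 0.36, 0, -1], [0.025, 0.002, 0.4, 0, -1], [0.025, 0.002, 0.43, 0, -1], [0.025, 0.002, 0.45, 0, -1], [0.025, 0.002, 0.47, 0, -1], [0.025, 0.002, 0.47, 0, -1]])

```text
clock: 8.9
position: [0.557, 0.031, 0.1714]
ee_rot: [0.709, 0.705, -0.0, -0.0]
ft_force: [-0.5, -0.1, -4.5]
grip_width: 0.389
grasp_force: 60.5
```

>>> carry_out(deltas=[[-0.003, 0, 0.03, 0, -1], [-0.003, 0, 0.06, 0, -1], [-0.003, 0, 0.08, 0, -1], [-0.003, 0, 0.09, 0, -1], [-0.003, 0, 0.09, 0, -1]])

```text
clock: 9.52
position: [0.557, 0.0302, 0.1579]
ee_rot: [0.709, 0.705, -0.0, 0.0]
ft_force: [0.8, -2.5, -5.8]
grip_width: 0.387
grasp_force: 60.5
```

>>> carry_out(deltas=[[0, 0, 0.007, 0, -1], [0, 0, 0.013, 0, -1], [0, 0, 0.013, 0, -1]])

```text
clock: 9.9
position: [0.557, 0.0303, 0.1562]
ee_rot: [0.709, 0.705, -0.0, 0.0]
ft_force: [-1.2, -4.0, -2.6]
grip_width: 0.383
grasp_force: 60.5
```

>>> carry_out(deltas=[[-0.005, 0, 0.005, 0, -1], [-0.005, 0, 0.01, 0, -1], [-0.005, 0, 0.01, 0, -1]])

```text
clock: 10.28
position: [0.5571, 0.03, 0.1547]
ee_rot: [0.709, 0.705, 0.0, 0.0]
ft_force: [-1.8, -1.8, -1.0]
grip_width: 0.383
grasp_force: 60.6
```

>>> carry_out(deltas=[[-0.003, -0.002, 0.005, 0, -1], [-0.003, -0.002, 0.01, 0, -1], [-0.003, -0.002, 0.01, 0, -1]])

```text
clock: 10.65
position: [0.557, 0.0298, 0.1534]
ee_rot: [0.709, 0.705, 0.0, 0.0]
ft_force: [-1.8, -0.4, 3.0]
grip_width: 0.384
grasp_force: 60.8
```

>>> carry_out(deltas=[[0, 0, 0, 0, -0.1], [0, 0, 0, 0, 0.3], [0, 0, 0, 0, 0.8], [0, 0, 0, 0, 1], [0, 0, 0, 0, 1], [0, 0, 0, 0, 1], [0, 0, -0.3, 0, 1], [0, 0, -0.6, 0, 1], [0, 0, -0.8, 0, 1], [0, 0, -0.8, 0, 1]])

```text
clock: 11.9
position: [0.5578, 0.0297, 0.2756]
ee_rot: [0.709, 0.705, 0.001, 0.002]
ft_force: [0.3, -0.1, 0.2]
grip_width: 0.999
grasp_force: 0.0
```

```bash
cat > look.py <<'E'
from m import *
import sys
o=manip.get_obs();print(o["position"],o["ee_rot"],o["ft_force"])
ims=[]
for n in ["scene","side"]:
    p=camera(n); C=cloud(p).reshape(-1,3); C=C[~np.isnan(C[:,0])]
    Q=C[np.hypot(C[:,0]-.556,C[:,1]-.028)<.04]
    P=Q[(Q[:,2]>.165)&(Q[:,2]<.185)&(np.hypot(Q[:,0]-.556,Q[:,1]-.028)<.02)]
    if len(P): print(n,"top z",np.percentile(P[:,2],[20,50,80]),(P.min(0)+P.max(0))/2,np.ptp(P,axis=0))
    P=Q[(Q[:,2]>.135)&(Q[:,2]<.168)]
    if len(P)>9:
        g=least_squares(lambda q:np.hypot(P[:,0]-q[0]-q[2]*(P[:,2]-.15),P[:,1]-q[1]-q[3]*(P[:,2]-.15))-.017,[.556,.028,0,0],loss="soft_l1",f_scale=.001).x
        print(n,"drum axis",len(P),g.round(4))
    u,v=proj(p,[.556,.028,.13]).astype(int)
    ims.append(cv2.resize(p["img"][v-50:v+50,u-50:u+50],(400,400)))
if len(sys.argv)>1: save(sys.argv[1],np.hstack(ims))
E
python3 look.py st.png
```

```text
[0.55775942 0.02969756 0.27556531] [0.70900237 0.70520282 0.00146446 0.0015773 ] [ 0.31676493 -0.12527127  0.22175022]
scene top z [0.17427663 0.17662924 0.1778747 ] [0.55703566 0.02833981 0.17253706] [0.03479407 0.03417316 0.01502556]
scene drum axis 132 [ 0.5553  0.0288  0.0056 -0.0026]
side top z [0.16988383 0.17637519 0.17756513] [0.5554243  0.02857223 0.17194719] [0.03335177 0.0351356  0.0137902 ]
side drum axis 183 [ 0.5564  0.027  -0.0036  0.0026]
```

View pics/st.png

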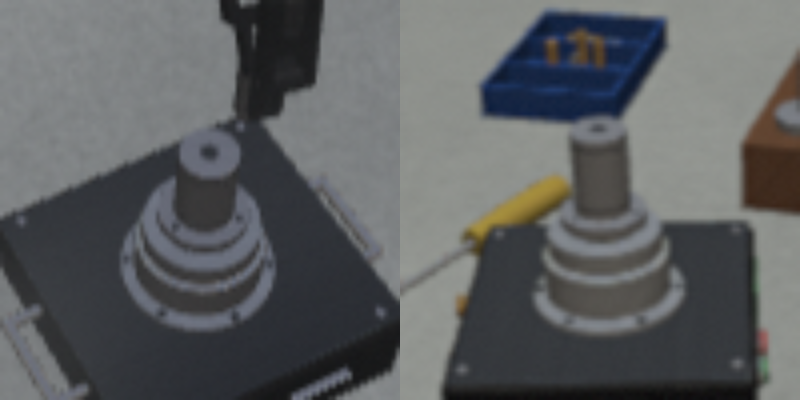

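The arbor stands stuck and upright in the socket (left crop drum top (208,152)). Its top is at about z 0.177, so the gap is about 5 mm. Next is the bar.

>>> carry_out(deltas=[[0.2, -0.07, 0, 0, 1], [0.5, -0.18, 0, 0, 1], [0.75, -0.28, 0, 0, 1], [1, -0.37, 0, 0, 1]])

```text
clock: 12.5
position: [0.5009, 0.1806, 0.2718]
ee_rot: [0.709, 0.705, -0.001, -0.0]
ft_force: [0.4, 0.3, -0.4]
grip_width: 1.006
grasp_force: 0.0
```

>>> carry_out(deltas=[[0.3, -0.1, 0.1, 0, 1], [0.6, -0.22, 0.3, 0, 1], [0.84, -0.31, 0.45, 0, 1], [0.84, -0.31, 0.45, 0, 1], [0.84, -0.31, 0.45, 0, 1], [0.84, -0.31, 0.45, 0, 1]])

```text
clock: 13.25
position: [0.4571, 0.3048, 0.2057]
ee_rot: [0.71, 0.704, 0.0, 0.0]
ft_force: [-0.3, -0.6, -0.3]
grip_width: 1.001
grasp_force: 0.0
```

Run:
```python
from m import *
o=manip.get_obs();print(o["position"],o["ee_rot"])
p=camera("wrist");C=cloud(p).reshape(-1,3)
c=(.4555,.306)
for z0,z1,r in [(.105,.13,.03),(.018,.026,.045)]:
    P=C[(np.hypot(C[:,0]-c[0],C[:,1]-c[1])<r)&(C[:,2]>z0)&(C[:,2]<z1)]
    if len(P):print(len(P),np.median(P,0),(P.min(0)+P.max(0))/2,np.ptp(P,axis=0), cv2.minEnclosingCircle(P[:,:2].astype(np.float32)))
```

```text
[0.45707729 0.30476119 0.20574779] [7.09727833e-01 7.04475900e-01 4.63698478e-05 3.26059455e-04]
1165 [0.45732753 0.30857245 0.11747639] [0.45732171 0.30658506 0.11236835] [0.02614575 0.02567673 0.014636  ] ((0.4572873115539551, 0.3064470589160919), 0.013259709812700748)
904 [0.45910043 0.31792738 0.02236517] [0.4580283  0.30801028 0.02198562] [0.06708317 0.06151989 0.00793196] ((0.4577484428882599, 0.3051482141017914), 0.033993910998106)
```

>>> carry_out(deltas=[[0.013, 0, 0.2, 0, 1], [0.013, 0, 0.45, 0, 1], [0.013, 0, 0.65, 0, 1], [0.013, 0, 0.75, 0, 1], [0.013, 0, 0.785, 0, 1], [0.013, 0, 0.785, 0, 1], [0.013, 0, 0.785, 0, 0], [0.013, 0, 0.785, 0, -1], [0.013, 0, 0.785, 0, -1], [0.013, 0, 0.785, 0, -1], [0.013, 0, 0.785, 0, -1], [0.013, 0, 0.785, 0, -1]], force=90)

```text
clock: 14.8
position: [0.4566, 0.308, 0.0883]
ee_rot: [0.709, 0.705, 0.0, 0.0]
ft_force: [0.9, -0.4, 4.8]
grip_width: 0.284
grasp_force: 87.9
```

>>> carry_out(deltas=[[0, 0, -0.1, 0, -1], [0, 0, -0.3, 0, -1], [0, 0, -0.6, 0, -1], [0, 0, -0.85, 0, -1], [0, 0, -1, 0, -1]])

```text
clock: 15.42
position: [0.4561, 0.3083, 0.2403]
ee_rot: [0.709, 0.705, 0.001, 0.0]
ft_force: [0.1, -0.2, -2.6]
grip_width: 0.284
grasp_force: 88.5
```

>>> carry_out(deltas=[[-0.1, 0.04, -0.2, 0, -1], [-0.35, 0.12, -0.35, 0, -1], [-0.6, 0.22, -0.4, 0, -1], [-0.85, 0.31, -0.4, 0, -1], [-1, 0.36, -0.4, 0, -1]])

```text
clock: 16.05
position: [0.5096, 0.1554, 0.2982]
ee_rot: [0.71, 0.705, -0.0, 0.0]
ft_force: [0.1, 0.2, -2.4]
grip_width: 0.287
grasp_force: 88.6
```

>>> carry_out(deltas=[[-0.3, 0.1, 0, 0, -1], [-0.6, 0.2, 0, 0, -1], [-0.8, 0.28, 0, 0, -1], [-0.86, 0.3, 0, 0, -1], [-0.86, 0.3, 0, 0, -1], [-0.86, 0.3, 0, 0, -1]])

```text
clock: 16.8
position: [0.5533, 0.0301, 0.2981]
ee_rot: [0.708, 0.706, 0.0, -0.0]
ft_force: [-1.1, 0.1, -2.3]
grip_width: 0.282
grasp_force: 88.6
```

Run:
```python
from m import *
o=manip.get_obs();print(o["position"],o["ee_rot"],o["ft_force"],o["grip_width"])
c=o["position"]; ims=[]
for n in ["scene","side"]:
    p=camera(n); C=cloud(p).reshape(-1,3); C=C[~np.isnan(C[:,0])]
    Q=C[np.hypot(C[:,0]-c[0],C[:,1]-c[1])<.04]
    zb=c[2]-.0833
    P=Q[(Q[:,2]>zb-.004)&(Q[:,2]<zb+.027)]
    if len(P)>9:
        g=least_squares(lambda q:np.hypot(P[:,0]-q[0]-q[2]*(P[:,2]-zb),P[:,1]-q[1]-q[3]*(P[:,2]-zb))-.019,[*c[:2],0,0],loss="soft_l1",f_scale=.001).x
        print(n,"head",len(P),g.round(4),"low z",np.percentile(P[:,2],[1,5]))
    u,v=proj(p,[*c[:2],.2]).astype(int)
    ims.append(cv2.resize(p["img"][max(v-60,0):v+60,u-60:u+60],(400,400)))
save("bar.png",np.hstack(ims))
```

```text
[0.55325207 0.03006722 0.29808983] [ 7.08212061e-01  7.05999737e-01  1.54721953e-04 -1.55967005e-04] [-1.11252051  0.07242991 -2.25837943] 0.28240106029577255
scene head 145 [ 0.5517  0.0296 -0.0052  0.0114] low z [0.21647206 0.21793523]
side head 183 [0.5529 0.0274 0.0193 0.0098] low z [0.2159126  0.21694917]
```

View pics/bar.png

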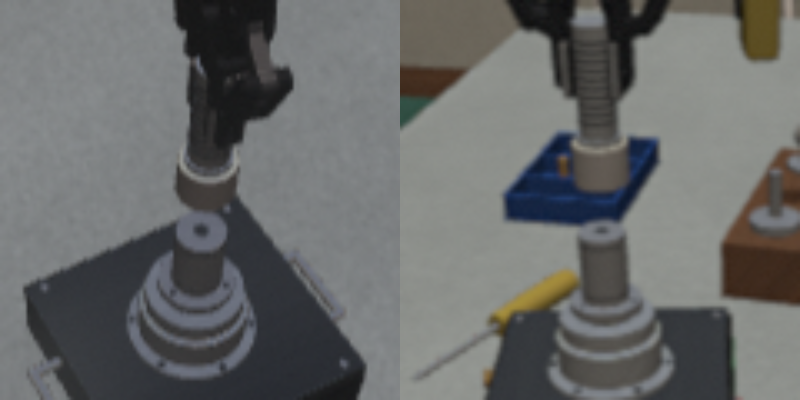

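The bar is held upright with its nylon face above the drum, in the left crop head (207,180) and drum top (202,225). It needs about 3.6 mm more in +x.

>>> carry_out(deltas=[[0, 0.012, 0.05, 0, -1], [0, 0.024, 0.12, 0, -1], [0, 0.024, 0.18, 0, -1], [0, 0.024, 0.21, 0, -1], [0, 0.024, 0.21, 0, -1], [0, 0.024, 0.21, 0, -1]])

```text
clock: 17.65
position: [0.5575, 0.0284, 0.2667]
ee_rot: [0.709, 0.705, 0.0, 0.0]
ft_force: [-0.7, -0.6, -2.6]
grip_width: 0.286
grasp_force: 88.6
```

>>> carry_out(deltas=[[0, 0, 0.015, 0, -1], [0, 0, 0.03, 0, -1], [0, 0, 0.045, 0, -1], [0, 0, 0.058, 0, -1]])

```text
clock: 18.15
position: [0.5576, 0.0284, 0.2583]
ee_rot: [0.709, 0.705, 0.0, 0.0]
ft_force: [-2.1, -0.8, 6.5]
grip_width: 0.282
grasp_force: 89.3
```

>>> carry_out(deltas=[[0, 0, -0.03, 0, -1], [0, 0, -0.06, 0, -1], [0, 0, -0.06, 0, -1], [0, 0, -0.06, 0, -1]])

```text
clock: 18.65
position: [0.5573, 0.0283, 0.2665]
ee_rot: [0.709, 0.705, -0.0, -0.0]
ft_force: [-0.0, -0.4, -3.1]
grip_width: 0.285
grasp_force: 88.8
```

```bash
python3 look.py
```

```text
[0.55726663 0.02832575 0.26653041] [ 7.08996342e-01  7.05212152e-01 -8.14553447e-05 -1.93272669e-05] [-1.47905030e-03 -3.50345853e-01 -3.13515732e+00]
scene top z [0.16839265 0.17220683 0.17484938] [0.56214084 0.02682632 0.17476912] [0.02237508 0.02980316 0.0186877 ]
scene drum axis 136 [ 0.5554  0.0288 -0.0132  0.0213]
side top z [0.16911274 0.17427836 0.17569453] [0.55593656 0.03155298 0.17506079] [0.03308001 0.03047424 0.01944224]
side drum axis 182 [0.5566 0.027  0.0087 0.0096]
```

>>> carry_out(deltas=[[0, 0, 0.02, 0, -1], [0, 0, 0.04, 0, -1], [0, 0, 0.055, 0, -1], [0, 0, 0.068, 0, -1]])

```text
clock: 19.25
position: [0.5576, 0.0284, 0.2573]
ee_rot: [0.709, 0.705, 0.0, 0.0]
ft_force: [-2.6, -0.6, 8.5]
grip_width: 0.286
grasp_force: 89.6
```

>>> carry_out(deltas=[[0, 0, -0.03, 0, -1], [0, 0, -0.06, 0, -1], [0, 0, -0.06, 0, -1]])

```text
clock: 19.62
position: [0.5575, 0.0284, 0.2659]
ee_rot: [0.709, 0.705, 0.0, 0.0]
ft_force: [-0.3, 0.3, -3.2]
grip_width: 0.284
grasp_force: 88.5
```

>>> carry_out(deltas=[[0, 0, 0.02, 0, -1], [0, 0, 0.04, 0, -1], [0, 0, 0.058, 0, -1], [0, 0, 0.073, 0, -1]])

```text
clock: 20.12
position: [0.5577, 0.0285, 0.2558]
ee_rot: [0.709, 0.705, 0.0, 0.001]
ft_force: [-4.0, -0.5, 14.1]
grip_width: 0.287
grasp_force: 90.1
```

>>> carry_out(deltas=[[0, 0, -0.03, 0, -1], [0, 0, -0.06, 0, -1], [0, 0, -0.06, 0, -1]])

```text
clock: 20.5
position: [0.5575, 0.0284, 0.2638]
ee_rot: [0.709, 0.705, 0.0, 0.0]
ft_force: [0.2, -0.3, -2.9]
grip_width: 0.282
grasp_force: 88.6
```

>>> carry_out(deltas=[[0, 0, 0.02, 0, -1], [0, 0, 0.04, 0, -1], [0, 0, 0.055, 0, -1], [0, 0, 0.069, 0, -1]])

```text
clock: 21.0
position: [0.5576, 0.0285, 0.2552]
ee_rot: [0.709, 0.705, 0.0, 0.001]
ft_force: [-9.2, -1.0, 26.0]
grip_width: 0.282
grasp_force: 91.7
```

>>> carry_out(deltas=[[0, 0, -0.03, 0, -1], [0, 0, -0.06, 0, -1], [0, 0, -0.06, 0, -1]])

```text
clock: 21.38
position: [0.5574, 0.0283, 0.2623]
ee_rot: [0.709, 0.705, 0.0, 0.0]
ft_force: [0.6, 0.4, -3.4]
grip_width: 0.283
grasp_force: 88.6
```

```bash
python3 look.py
```

```text
[0.55743467 0.02832515 0.26226889] [7.09002944e-01 7.05205500e-01 1.02094634e-04 1.33665524e-04] [ 0.57791882  0.44780031 -3.3580141 ]
scene top z [0.16862478 0.17182183 0.18155124] [0.56247349 0.0255175  0.17503426] [0.02571077 0.03300319 0.01925396]
scene drum axis 134 [0.5558 0.0289 0.0085 0.0053]
side top z [0.16899488 0.17239789 0.18091015] [0.55478906 0.03395544 0.17478906] [0.03382774 0.02409883 0.01942947]
side drum axis 179 [ 0.5569  0.0269 -0.0262  0.0075]
```

>>> carry_out(deltas=[[0, 0, -0.1, 0, -1], [0, 0, -0.25, 0, -1], [0, 0, -0.35, 0, -1], [0, 0, -0.35, 0, -1]])

```text
clock: 21.98
position: [0.5579, 0.0285, 0.316]
ee_rot: [0.709, 0.705, 0.001, 0.001]
ft_force: [-0.4, -0.3, -2.1]
grip_width: 0.281
grasp_force: 88.8
```

```bash
python3 look.py home.png
python3 - <<'E'
from m import *
for n in ["scene","side"]:
    p=camera(n); C=cloud(p).reshape(-1,3); C=C[~np.isnan(C[:,0])]
    r=np.hypot(C[:,0]-.556,C[:,1]-.0282)
    for nm,a,b,z0,z1 in [("drumtop",.004,.012,.165,.185),("flange",.0195,.0245,.11,.14),("face",.028,.033,.1,.12)]:
        P=C[(r>a)&(r<b)&(C[:,2]>z0)&(C[:,2]<z1)]; print(n,nm,len(P),np.percentile(P[:,2],[25,50,75,90]).round(4))
E
```

```text
[0.55785716 0.02850734 0.31604371] [0.70899739 0.7052101  0.00082119 0.00086446] [-0.44192838 -0.26697567 -2.05369822]
scene top z [0.17077738 0.17231603 0.1735765 ] [0.55631319 0.02841221 0.17039912] [0.03376751 0.0333577  0.01046641]
scene drum axis 130 [ 0.5557  0.029   0.0059 -0.0069]
side top z [0.16897483 0.17230738 0.17316449] [0.55568212 0.02870911 0.17000101] [0.03196443 0.03642829 0.00944568]
side drum axis 180 [ 0.5568  0.027  -0.0024  0.0057]
scene drumtop 70 [0.1715 0.1722 0.1733 0.1739]
scene flange 84 [0.1193 0.1204 0.1208 0.1219]
scene face 140 [0.1107 0.1119 0.113  0.1136]
side drumtop 27 [0.1724 0.1728 0.1732 0.1739]
side flange 65 [0.1181 0.12   0.1209 0.1215]
side face 121 [0.1052 0.1111 0.1124 0.1132]
```

View pics/home.png

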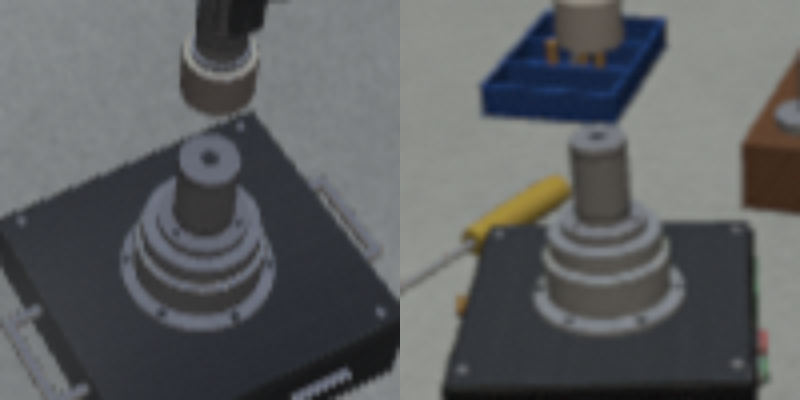

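Flange top is at 0.120 and the face at 0.112, so the gap is under 1 mm. The crops show the flange down on the face (left crop (208,225)). The last tap met about 29 N with almost no travel, which means a hard stop. The bar goes back now.

>>> carry_out(deltas=[[0.15, -0.05, 0, 0, -1], [0.4, -0.15, 0, 0, -1], [0.7, -0.25, 0, 0, -1], [1, -0.36, 0, 0, -1]])

```text
clock: 22.68
position: [0.5034, 0.1797, 0.314]
ee_rot: [0.709, 0.705, -0.0, -0.0]
ft_force: [-0.2, 0.0, -3.4]
grip_width: 0.289
grasp_force: 88.7
```

>>> carry_out(deltas=[[0.3, -0.1, 0.1, 0, -1], [0.6, -0.2, 0.35, 0, -1], [0.8, -0.28, 0.65, 0, -1], [0.86, -0.31, 0.85, 0, -1], [0.86, -0.31, 0.85, 0, -1], [0.86, -0.31, 0.85, 0, -1]])

```text
clock: 23.42
position: [0.4592, 0.3075, 0.1882]
ee_rot: [0.709, 0.705, 0.0, 0.0]
ft_force: [0.6, -0.5, -1.3]
grip_width: 0.28
grasp_force: 88.8
```

>>> carry_out(deltas=[[0.003, -0.017, 0.1, 0, -1], [0.003, -0.017, 0.25, 0, -1], [0.003, -0.017, 0.4, 0, -1], [0.003, -0.017, 0.52, 0, -1], [0.003, -0.017, 0.6, 0, -1], [0.003, -0.017, 0.63, 0, -1], [0.003, -0.017, 0.63, 0, -1]])

```text
clock: 24.3
position: [0.4559, 0.3085, 0.0928]
ee_rot: [0.709, 0.705, 0.0, 0.0]
ft_force: [-1.0, 0.1, -2.5]
grip_width: 0.278
grasp_force: 88.9
```

>>> carry_out(deltas=[[0, 0, 0.01, 0, -1], [0, 0, 0.018, 0, -1], [0, 0, 0.025, 0, -1], [0, 0, 0.025, 0, -1]])

```text
clock: 24.8
position: [0.4558, 0.3083, 0.0889]
ee_rot: [0.709, 0.705, -0.0, 0.0]
ft_force: [0.4, -0.3, -3.3]
grip_width: 0.281
grasp_force: 88.9
```

>>> carry_out(deltas=[[0, 0, 0.004, 0, -1], [0, 0, 0.007, 0, -1], [0, 0, 0.007, 0, -1]])

```text
clock: 25.18
position: [0.4559, 0.3085, 0.0883]
ee_rot: [0.709, 0.705, 0.0, 0.0]
ft_force: [-2.7, -0.8, 5.0]
grip_width: 0.279
grasp_force: 89.9
```

On the floor (8 N contact). Release and retreat.

>>> carry_out(deltas=[[0, 0, 0, 0, -0.3], [0, 0, 0, 0, 0], [0, 0, 0, 0, 0.5], [0, 0, 0, 0, 1], [0, 0, 0, 0, 1], [0, 0, 0, 0, 1], [0, 0, -0.2, 0, 1], [0, 0, -0.5, 0, 1], [0, 0, -0.8, 0, 1], [0, 0, -0.9, 0, 1], [0, 0, -0.9, 0, 1], [0, 0, -0.9, 0, 1]])

```text
clock: 26.68
position: [0.4553, 0.3078, 0.2213]
ee_rot: [0.709, 0.705, -0.001, -0.0]
ft_force: [-0.3, -0.2, 0.0]
grip_width: 1.001
grasp_force: 0.0
```

Run:
```python
from m import *
ims=[]
for n in ["scene","side"]:
    p=camera(n); C=cloud(p).reshape(-1,3); C=C[~np.isnan(C[:,0])]
    r=np.hypot(C[:,0]-.4565,C[:,1]-.307)
    P=C[(r<.02)&(C[:,2]>.05)&(C[:,2]<.11)]
    g=least_squares(lambda q:np.hypot(P[:,0]-q[0]-q[2]*(P[:,2]-.06),P[:,1]-q[1]-q[3]*(P[:,2]-.06))-.013,[.456,.307,0,0],loss="soft_l1",f_scale=.001).x
    T=C[(r<.008)&(C[:,2]>.105)&(C[:,2]<.13)]
    print(n,g.round(4),np.median(T[:,2]))
    r=np.hypot(C[:,0]-.556,C[:,1]-.0282);P=C[(r>.004)&(r<.012)&(C[:,2]>.16)&(C[:,2]<.19)];print("drum top",np.median(P[:,2]))
    u,v=proj(p,[.456,.307,.06]).astype(int); ims.append(cv2.resize(p["img"][v-50:v+50,u-50:u+50],(400,400)))
save("fin.png",np.hstack(ims))
```

```text
scene [ 0.4548  0.3079 -0.014   0.0046] 0.11712373407483431
drum top 0.1723679807439061
side [ 0.4557  0.3062  0.0015 -0.0019] 0.11752325288541682
drum top nan
  return _methods._mean(a, axis=axis, dtype=dtype,
  ret = ret.dtype.type(ret / rcount)
```

View pics/fin.png

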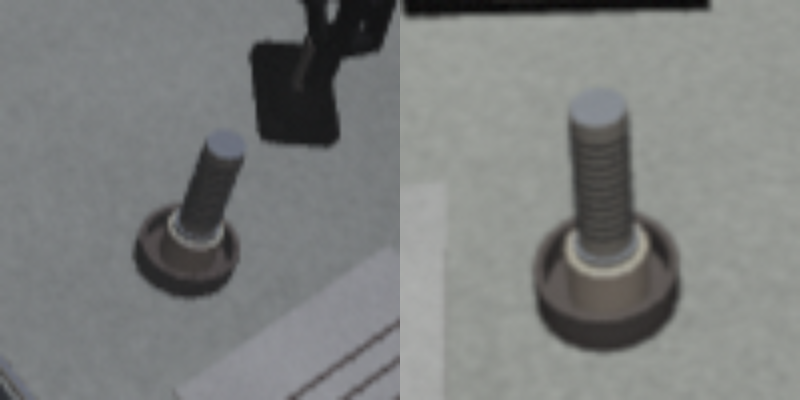

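The bar stands upright and centred in its cup (left crop (200,205), right crop (602,200)), the gripper is clear, and the arbor is home.

```bash
python3 -c "
from workcell import ticket
print(ticket.hand_in())"
```

```text
the job is handed in; nothing more can be done
None
```

The job is handed in, though the hand-in gave no verdict: the arbor measures home on the spindle face (gap under 1 mm) after four light taps, peaking at about 29 N in the end-of-tap readings, and the bar stands upright in its cup; I never reached for the ball and pin masters, but did not measure them again at the end.

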